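# Find the dragging conveyor roller by feel and pull it for repair

## Task

One of the four rollers in this conveyor section has a bad bearing. With a light touch, roll each tube on by a couple of centimetres where it lies to feel which one drags, then lift that roller out of its slots and set it down gently between the two battens in the wooden repair tray, leaving the three free-running rollers in place and everything else alone.

Things in the scene. Friction and masses are not known exactly. Their poses are not given: they have to be found in the camera images.
- conveyor: Short gravity roller conveyor, bolted down. Two grey side rails along its y, 360 mm long, 4 mm thick, 95 mm high, 204 mm apart. Four rollers, axles along its x: grey PVC-sleeved tube 50 mm in diameter, 190 mm long, turning on a fixed hexagonal axle 226 mm long whose ends rest in slots open at the top, 12.4 mm wide, 25 mm deep; they lift straight out. Pitch 90 mm. Origin: centre of underside, z up.
- tray: Wooden repair tray, fixed, 290 (x) by 150 mm (y), walls 9 mm thick, 42 mm high. Two battens on its floor along x, 30 mm apart, 240 mm long, 14 mm wide, tops 20 mm above the table; a roller between them lies with its axis 40 mm above the table. Floor 8 mm thick, 36 mm clear beside each batten. At either end of the conveyor. Origin: centre of its underside, z up.
- place_1 (a point): Middle of the roller lying in this place, on its axis, at the conveyor's y = -135 mm, 75 mm above the table (tube's top at 100 mm); axes as the conveyor's, to which it is fixed. The rollers look alike (0.56 kg). One drags; its place changes and no reading tells: a free tube yields to 0.2 to 0.4 N along its surface, the dragging one to 3.4 N (turned by rubbing with 6 to 8 N of press). A tube soon stops.
- place_2 (a point): Middle of the roller lying in this place, on its axis, at the conveyor's y = -45 mm, 75 mm above the table (tube's top at 100 mm); axes as the conveyor's, to which it is fixed. The rollers look alike (0.56 kg). One drags; its place changes and no reading tells: a free tube yields to 0.2 to 0.4 N along its surface, the dragging one to 3.4 N (turned by rubbing with 6 to 8 N of press). A tube soon stops.
- place_3 (a point): Middle of the roller lying in this place, on its axis, at the conveyor's y = 45 mm, 75 mm above the table (tube's top at 100 mm); axes as the conveyor's, to which it is fixed. The rollers look alike (0.56 kg). One drags; its place changes and no reading tells: a free tube yields to 0.2 to 0.4 N along its surface, the dragging one to 3.4 N (turned by rubbing with 6 to 8 N of press). A tube soon stops.
- place_4 (a point): Middle of the roller lying in this place, on its axis, at the conveyor's y = 135 mm, 75 mm above the table (tube's top at 100 mm); axes as the conveyor's, to which it is fixed. The rollers look alike (0.56 kg). One drags; its place changes and no reading tells: a free tube yields to 0.2 to 0.4 N along its surface, the dragging one to 3.4 N (turned by rubbing with 6 to 8 N of press). A tube soon stops.
- carton: Cardboard carton full of glass lamp chimneys, 250 mm (x) by 160 mm (y), 100 mm high, at the other end of the conveyor from the tray; leave alone. Small loose things also lie outside the conveyor's long sides (spanner, bearing, candle cup, tin; none over 65 mm high): leave alone. Origin: centre of its underside.
- chimney: Glass lamp chimney standing loose beyond the conveyor's far rail, 42 mm across, 85 mm high; leave alone. Origin: centre of its underside.

How it is judged (in metres and radians):
On the way, in this order (a step that is already met when the one before it is completed fails the run):
1. all four rollers have been turned in their slots, each by at least 8 mm along its surface from where it started (about 18 degrees) (distance of each of mark_a, mark_b, mark_c, mark_d from where it was at the start of the episode above 0.008 m and distance of each of roller_a, roller_b, roller_c, roller_d from where it was at the start of the episode below 0.006 m), for 0.1 s.
2. the dragging roller is lifted clear of its slots, the other three are still in theirs (z of roller_c in the frame of conveyor above 0.103 m and distance of each of roller_a, roller_b, roller_d from where it was at the start of the episode below 0.006 m), for 0.1 s.
At the end, for the whole second after the job is handed in: The dragging roller lies at rest between the battens of the tray (axis within 6 mm of the tray's middle line, 34 to 44 mm above the table, within 7 degrees of the battens, middle within 26 mm of the tray's); the three free rollers are in their slots, within 6 mm of where they began (y of roller_c in the frame of tray between -0.006 and 0.006 m and x of roller_c in the frame of tray between -0.026 and 0.026 m and z of roller_c in the frame of tray between 0.034 and 0.044 m and angle between the x axis of roller_c and the x axis of tray, either way round below 0.12 rad and linear speed of each of roller_c, roller_a, roller_b, roller_d below 0.02 m/s and distance of each of roller_a, roller_b, roller_d from where it was at the start of the episode below 0.006 m); the robot touches nothing.
It fails at once if a free-running roller is pressed or gripped by the robot with more than 25 N (contact force between any of the arm, the fingers and roller_a above 25 N or contact force between any of the arm, the fingers and roller_b above 25 N or contact force between any of the arm, the fingers and roller_d above 25 N).
It fails at once if the dragging roller, still in its slots, is pressed into the conveyor with more than 60 N in all (its weight included) (contact force between roller_c and conveyor above 60 N).
It fails at once if the roller is dropped or pushed into the tray with more than 70 N (contact force between roller_c and tray above 70 N).
It fails at once if the robot pushes the conveyor, tray or carton with more than 25 N (contact force between any of the arm, the fingers and conveyor above 25 N or contact force between any of the arm, the fingers and tray above 25 N or contact force between any of the arm, the fingers and carton above 25 N).
It fails at once if a loose bystander or a free-running roller is moved more than 20 mm out of its place (distance of any of spanner, spare_bearing, grease_tin, chimney, candle_cup, roller_a, roller_b, roller_d from where it was at the start of the episode above 0.02 m).
It also fails if it takes over 67 s, if anything falls off the work surface, if the arm or the gripper's body presses on something with over 40 N, if the wrist force passes 120 N, or if a joint passes its speed limit or range.

## Robot

A 6-joint arm with a two-finger parallel gripper is mounted at the origin on the work surface. World frame = base frame: x ahead of the robot, y to its left, z up, the work surface at z = 0. Lengths are in mm, angles in degrees, forces in N, time in s.
With the tool pointing down it reaches from about 375 to 925 mm from the base axis. Payload 5.7 kg.
Tool frame: the origin (TCP) lies on the centre line of the jaws, within the pads' length; the fingertips stand 22 mm ahead of it and the grasp point (between the pads) lies 3 mm ahead of it; z points along the fingers, y is the direction in which the jaws open and shut (so a half turn about z gives the same grasp; the last joint's range is limited). The gripper opens to 85 mm and grips with 20 to 120 N. Pads are 22 mm wide; open, the fingers measure 114 mm over their backs; the gripper's body (76 mm by 85 mm) begins 54 mm behind the grasp point. The pads swing forward as they close: fully open they stand 13 mm farther back than shut.
Start: joints at [-79.188, 20.558, 86.54, -0, 72.909, -6.595], TCP at [179.474, -572.499, 253.267] pointing down, gripper open.
Joint ranges: [-170.27, 170.27], [-57.76, 135], [12.27, 136.19], [-55.21, 235.2], [11.17, 155.16], [-170.74, 170.74]. Speed limits (degrees/s): [136.94, 136.94, 180, 180, 180, 180].

## Interface

Orientations are given as [roll, pitch, yaw] about the fixed x, y, z axes, in that order (R = Rz(yaw) Ry(pitch) Rx(roll)).
In Python, from bench import monitor, cams, ticket gives the robot as it stands.
- The arm moves only by the shell command python3 -m handwheel 'ROWS' [FORCE]. ROWS is JSON, a list of rows, each a list of 5 numbers: the shift along the tool's x, y, z in mm, then the turn about the tool's z in rad, then the closure, from 0 (fully open) to 1 (shut). In form: [[x, y, z, yaw, claw], ...]. A call has 1 to 12 rows; each row is the pose to reach, as a shift and turn from the pose measured when the call began, along the tool's axes at that moment; what a row does not reach only later rows make up. A row lasts 1/10 s, in which the tool goes at most 50 mm and 8.59 degrees, less where a joint would pass 70% of its speed; a pose out of reach is approached as far as the arm can. A call with a gripper value outside its range is refused whole. The fingers move at their own pace and stop on an object; FORCE is the grip in N (left out, the last holds). Time passes only in rows, so rows that repeat a pose let the fingers close. It gives the time, the measured TCP pose, the force and the opening at its end, in the units of the state.
- monitor.get_obs(): the state, without advancing time (a new reading comes with each control period).
- cams.get_image(name): name is "side" or "top"; returns the picture (384x512x3 uint8, blue, green, red); there is no depth.
- cams.camera_params(name): a dict with "fx", "fy", "cx", "cy" (pixels), "cam_to_world" (4x4, takes a point from camera to world coordinates). Camera axes: x right, y down, z forward; pixel columns grow to the right and rows downward; lengths in mm; the calibration is good to about 2 mm. A picture is of the moment at which its call begins. camera_params takes no time and is no camera call.
- ticket.hand_in(): hands the job in, once; it reports no verdict.
The state is a dict: "t": time; "joint_positions": joint angles; "joint_vel": joint speeds; "joint_torque": joint torques, N m; "tcp_pos": TCP position; "tool_rot": TCP orientation; "ft_force": force on the tool from outside, world axes, zero at the start; "torque": the same for the moment, N m; "finger_gap": finger opening in mm.
Only numpy, scipy, OpenCV 4.12 (cv2) and the standard library are available. Lean on these libraries where they do the work, as an engineer would, in place of code of your own. Each camera call takes 0.05 s, during which the arm holds its last target. There are 200 camera calls.

## Working session

There is one attempt and no reset: what is moved stays moved. The work goes in short steps, Python scripts to look and compute and a shell command to move; the robot and the scene stay as the last step left them, time stands still between calls to the robot, and variables do not carry over. Pictures are saved under pics/ and viewed, about 8 in all and at most 12, crops included, and the job is handed in when it is done.

```bash
mkdir -p pics; ls; python3 - <<'E'
from bench import monitor,cams
import cv2,numpy as np
o=monitor.get_obs();print(o)
for n in("top","side"):
    cv2.imwrite(f"pics/{n}0.png",cams.get_image(n));p=cams.camera_params(n);print(n,p)
E
```

```text
pics
{'t': 0.0, 'joint_positions': array([-7.91879960e+01,  2.05984065e+01,  8.65998387e+01, -1.14370955e-03,
        7.29086852e+01, -6.59472880e+00]), 'joint_vel': array([-0.00503139, -0.09276753,  0.02884443, -0.06663258,  0.00064465,
        0.00741494]), 'joint_torque': array([-4.83005806e-04, -5.27623808e+01, -2.78619111e+01,  5.35809443e-05,
        1.33026531e-02,  6.62907979e-06]), 'tcp_pos': array([ 179.35545281, -571.88482468,  252.44299994]), 'tool_rot': array([-1.79893652e+02, -1.11951563e-02,  1.74070596e+01]), 'ft_force': array([ 0.61729929, -0.41687055,  0.26819575]), 'torque': array([0.01243531, 0.05932661, 0.00961698]), 'finger_gap': 84.93146445646825}
top {'fx': 479.4472458712397, 'fy': 479.4472458712397, 'cx': 254.51938245241465, 'cy': 195.6638282908666, 'cam_to_world': array([[-5.02706983e-03, -9.90957379e-01,  1.34082819e-01,
         4.42174138e+02],
       [-9.99541984e-01,  8.98086943e-03,  2.88992394e-02,
        -1.56047540e+01],
       [-2.98420948e-02, -1.33876128e-01, -9.90548652e-01,
         1.18754847e+03],
       [ 0.00000000e+00,  0.00000000e+00,  0.00000000e+00,
         1.00000000e+00]])}
side {'fx': 356.49412551932613, 'fy': 356.49412551932613, 'cx': 251.56222525767552, 'cy': 194.91464442352418, 'cam_to_world': array([[-9.14815645e-01, -1.95810758e-01,  3.53228656e-01,
         2.44355930e+02],
       [-4.03740681e-01,  4.65664500e-01, -7.87496054e-01,
         7.78641994e+02],
       [-1.02858466e-02, -8.63026489e-01, -5.05053939e-01,
         5.88377779e+02],
       [ 0.00000000e+00,  0.00000000e+00,  0.00000000e+00,
         1.00000000e+00]])}
```

View pics/top0.png

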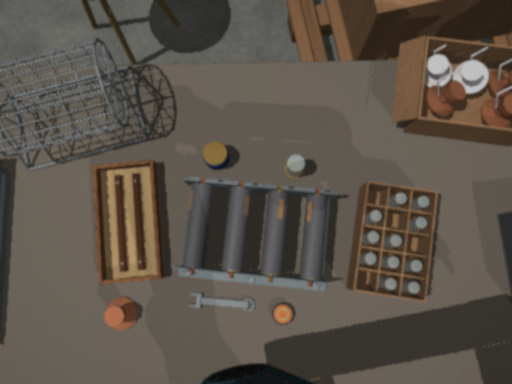

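View pics/side0.png

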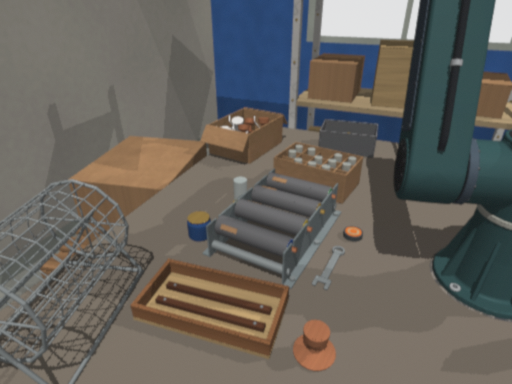

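```bash
python3 - <<'E'
import cv2
im=cv2.imread("pics/top0.png")[145:305,85:345]
cv2.imwrite("pics/crop0.png",cv2.resize(im,None,fx=3,fy=3,interpolation=cv2.INTER_CUBIC))
E
```

```text
(no output)
```

View pics/crop0.png

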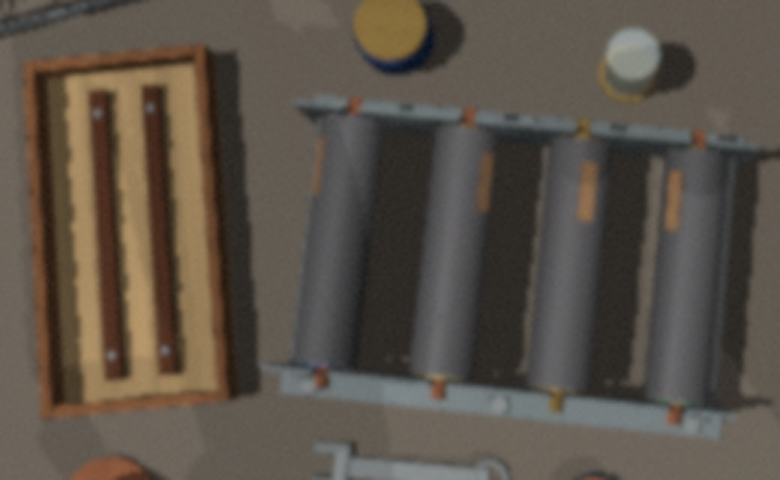

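```bash
cat >h.py <<'E'
import numpy as np
from bench import cams,monitor
def ray(n,uv,z):
    p=cams.camera_params(n);T=np.array(p["cam_to_world"])
    uv=np.atleast_2d(uv).astype(float)
    d=np.c_[(uv[:,0]-p["cx"])/p["fx"],(uv[:,1]-p["cy"])/p["fy"],np.ones(len(uv))]@T[:3,:3].T
    o=T[:3,3];return o+d*((z-o[2])/d[:,2])[:,None]
def proj(n,X):
    p=cams.camera_params(n);T=np.array(p["cam_to_world"])
    c=(np.atleast_2d(X)-T[:3,3])@T[:3,:3]
    return np.c_[p["fx"]*c[:,0]/c[:,2]+p["cx"],p["fy"]*c[:,1]/c[:,2]+p["cy"]]
E
python3 - <<'E'
from h import *
np.set_printoptions(precision=1,suppress=True)
C=lambda a:(np.array(a)+.5)/3-.5+[85,145]
F=ray("top",C([(355,105),(470,117),(585,128),(700,138)]),79)
N=ray("top",C([(320,377),(438,388),(557,400),(676,412)]),79)
M=(F+N)/2;d=F-N
print(F,N,"\nmid",M,np.linalg.norm(d,axis=1),np.degrees(np.arctan2(d[:,1],d[:,0])),np.linalg.norm(np.diff(M,axis=0),axis=1),M.mean(0),np.degrees(np.arctan2(*(M[0]-M[3])[1::-1])))
t=ray("top",C([(27,63),(207,47),(230,398),(45,413)]),42)
print(t,t.mean(0),np.linalg.norm(t-np.roll(t,1,0),axis=1))
b=ray("top",C([(98,92),(153,86),(171,373),(117,379)]),20)
print(b,b.mean(0)); e=b[:2].mean(0)-b[2:].mean(0);print(np.degrees(np.arctan2(e[1],e[0])),np.linalg.norm(e))
print(proj("side",np.r_[F,N]))
E
```

```text
[[ 631.3  137.8   79. ]
 [ 620.9   47.5   79. ]
 [ 611.3  -42.1   79. ]
 [ 602.6 -131.2   79. ]] [[ 420.6  162.7   79. ]
 [ 411.9   72.2   79. ]
 [ 402.6  -18.4   79. ]
 [ 393.2 -108.3   79. ]] 
mid [[ 526.   150.2   79. ]
 [ 516.4   59.9   79. ]
 [ 506.9  -30.2   79. ]
 [ 497.9 -119.7   79. ]] [212.1 210.4 210.1 210.6] [-6.7 -6.7 -6.5 -6.2] [90.9 90.6 90. ] [511.8  15.   79. ] 84.07295662044163
[[675.2 412.9  42. ]
 [686.9 264.8  42. ]
 [403.8 239.9  42. ]
 [392.7 387.1  42. ]] [539.7 326.2  42. ] [283.7 148.6 284.2 147.7]
[[654.5 360.5  20. ]
 [659.1 314.6  20. ]
 [423.2 293.2  20. ]
 [418.6 337.1  20. ]] [538.8 326.3  20. ]
5.425910482814869 236.93506819836983
[[215.9 220.9]
 [235.3 204.3]
 [251.9 189.9]
 [266.1 177.3]
 [292.6 247.3]
 [307.6 226.7]
 [320.6 209.1]
 [331.9 194. ]]
```

```bash
cat >>h.py <<'E'
from scipy.spatial.transform import Rotation as Ro
def need(X,yaw,label=""):
    o=monitor.get_obs();R=Ro.from_euler("xyz",o["tool_rot"],degrees=True)
    d=R.inv().apply(np.array(X)-o["tcp_pos"]);a=-np.radians((yaw-o["tool_rot"][2]+180)%360-180)
    print(label,"shift",d.round(1),"turn",round(a,3),"tcp",o["tcp_pos"].round(1),o["tool_rot"].round(2),"F",o["ft_force"].round(2),"t",round(o["t"],2),"gap",round(o["finger_gap"],1))
E
python3 -c "
from h import *
need([497.9-0.3,-119.7-12,160],-6.2)"
```

```text
shift [ 435.3 -324.8   93.2] turn 0.412 tcp [ 179.4 -572.   252.5] [-1.799e+02 -1.000e-02  1.740e+01] F [ 0.72  0.7  -0.46] t 0.1 gap 85.9
```

```bash
python3 -m handwheel '[[40,-30,0,0.05,1],[80,-60,0,0.1,1],[120,-90,0,0.15,1],[160,-119,0,0.2,1],[200,-149,0,0.25,1],[240,-179,0,0.3,1],[280,-209,0,0.35,1],[320,-239,0,0.4,1],[360,-269,10,0.412,1],[400,-298,30,0.412,1],[435,-325,60,0.412,1],[435,-325,93,0.412,1]]' 40; python3 -c "
from h import *
need([497.6,-131.7,135],-6.2)"
```

```text
t: 1.3
tcp_pos: [500.7, -128.5, 160.5]
tool_rot: [-179.9, -0.3, -6.0]
ft_force: [0.1, -0.2, -0.5]
finger_gap: -0.1
 shift [-2.9  3.5 25.5] turn 0.004 tcp [ 500.7 -128.5  160.5] [-179.9    -0.26   -5.99] F [ 0.08 -0.23 -0.48] t 1.3 gap -0.1
```

```bash
python3 -m handwheel '[[-3,3,25,0,1],[-3,3,33,0,1],[-3,3,35,0,1],[-3,3,35,0,1]]'; python3 -c "
from h import *
need([497.6,-131.7,122],-6.2)"
```

```text
t: 1.7
tcp_pos: [498.0, -131.7, 126.1]
tool_rot: [-179.9, -0.3, -6.0]
ft_force: [-0.9, -0.2, 0.1]
finger_gap: -0.3
 shift [-0.4  0.   4.1] turn 0.003 tcp [ 498.  -131.7  126.1] [-179.92   -0.3    -6.03] F [-0.86 -0.23  0.06] t 1.7 gap -0.3
```

```bash
python3 -m handwheel '[[0,0,1,0,1],[0,0,2,0,1],[0,0,2,0,1]]'; python3 -m handwheel '[[0,0,1,0,1],[0,0,1,0,1]]'
```

```text
t: 2.0
tcp_pos: [498.4, -132.2, 124.8]
tool_rot: [-179.9, -0.4, -6.1]
ft_force: [-0.1, 0.5, 0.1]
finger_gap: -0.0
t: 2.2
tcp_pos: [498.5, -132.3, 124.1]
tool_rot: [-180.0, -0.4, -6.1]
ft_force: [-0.8, 0.7, -0.2]
finger_gap: -0.1
```

```bash
for i in 1 ; do python3 -m handwheel '[[0,0,1,0,1],[0,0,1,0,1]]'; python3 -m handwheel '[[0,0,1,0,1],[0,0,1,0,1]]';  python3 -m handwheel '[[0,0,1,0,1],[0,0,1,0,1]]'; done
```

```text
t: 2.4
tcp_pos: [498.4, -132.3, 123.0]
tool_rot: [-179.9, -0.4, -6.1]
ft_force: [-0.1, 0.7, 1.3]
finger_gap: 0.5
t: 2.6
tcp_pos: [498.4, -132.2, 121.8]
tool_rot: [-179.9, -0.4, -6.1]
ft_force: [-0.3, -0.2, -0.4]
finger_gap: -0.0
t: 2.8
tcp_pos: [498.4, -132.3, 120.8]
tool_rot: [-180.0, -0.4, -6.1]
ft_force: [-0.4, -0.2, 1.8]
finger_gap: 0.1
```

```bash
python3 -m handwheel '[[0,0,1,0,1],[0,0,1,0,1]]'
```

```text
t: 3.0
tcp_pos: [498.5, -132.7, 120.4]
tool_rot: [-180.0, -0.4, -6.0]
ft_force: [-2.8, -1.0, 7.8]
finger_gap: 0.5
```

```bash
python3 -m handwheel '[[0,-4,0.5,0,1],[0,-8,0.5,0,1]]';python3 -m handwheel '[[0,-5,0.4,0,1],[0,-9,0.4,0,1]]';python3 -m handwheel '[[0,-5,0.4,0,1],[0,-9,0.4,0,1]]'
```

```text
t: 3.2
tcp_pos: [499.3, -126.3, 121.3]
tool_rot: [179.8, -0.4, -6.0]
ft_force: [-7.0, -5.8, 19.9]
finger_gap: 0.1
t: 3.4
tcp_pos: [500.1, -118.2, 121.9]
tool_rot: [179.7, -0.4, -5.9]
ft_force: [-4.7, -3.7, 10.7]
finger_gap: -0.3
t: 3.6
tcp_pos: [501.3, -109.3, 121.7]
tool_rot: [179.7, -0.5, -5.9]
ft_force: [0.4, -0.6, 3.1]
finger_gap: 0.1
```

```bash
python3 -m handwheel '[[0,0,-5,0,1],[0,5,-8,0,1],[0,10,-8,0,1],[0,16,-5,0,1],[0,16,-3,0,1],[0,16,-3,0,1]]'; python3 - <<'E'
from h import *
import cv2
need([497.9,-119.7,122],-6.2)
im=cams.get_image("top");cv2.imwrite("pics/top1.png",im);a=im[170:300,175:345]
cv2.imwrite("pics/crop1.png",cv2.resize(a,None,fx=4,fy=4,interpolation=cv2.INTER_CUBIC))
E
```

```text
t: 4.2
tcp_pos: [499.1, -125.4, 124.2]
tool_rot: [179.7, -0.4, -6.0]
ft_force: [0.2, -0.2, 0.1]
finger_gap: -0.2
 shift [-1.8 -5.6  2.2] turn 0.003 tcp [ 499.1 -125.4  124.2] [179.72  -0.43  -6.  ] F [ 0.25 -0.17  0.13] t 4.2 gap -0.2
```

View pics/crop1.png

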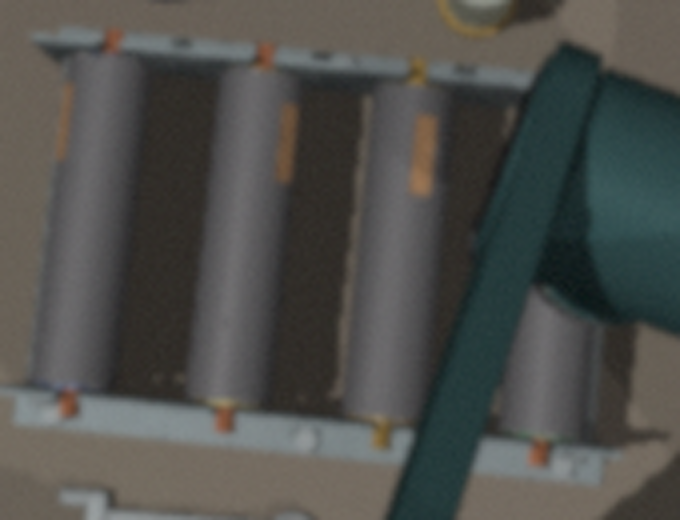

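```bash
python3 -m handwheel '[[-1,0,2,0,1],[-1,0,2.4,0,1]]';python3 -m handwheel '[[0,-2,0.4,0,1],[0,-4,0.4,0,1]]';python3 -m handwheel '[[0,-2,0.4,0,1],[0,-4,0.4,0,1]]';python3 -m handwheel '[[0,-2,0.4,0,1],[0,-4,0.4,0,1]]'
```

```text
t: 4.45
tcp_pos: [498.3, -125.2, 121.9]
tool_rot: [179.7, -0.4, -6.0]
ft_force: [-0.9, -0.3, 4.0]
finger_gap: -0.0
t: 4.65
tcp_pos: [498.7, -121.6, 122.0]
tool_rot: [179.6, -0.5, -5.9]
ft_force: [-2.8, -3.4, 6.7]
finger_gap: 0.2
t: 4.85
tcp_pos: [499.5, -118.1, 122.1]
tool_rot: [179.6, -0.5, -5.9]
ft_force: [-1.8, -3.3, 6.2]
finger_gap: -0.3
t: 5.05
tcp_pos: [499.9, -114.5, 122.1]
tool_rot: [179.5, -0.5, -5.9]
ft_force: [-1.8, -3.6, 6.6]
finger_gap: -0.1
```

```bash
python3 -m handwheel '[[0,0,-8,0,1],[0,-20,-10,0,1],[0,-60,-10,0,1],[0,-77,-8,0,1],[0,-77,-3,0,1],[0,-77,-2,0,1]]';python3 -m handwheel '[[0,0,1,0,1],[0,0,1.5,0,1],[0,0,1.5,0,1]]'; python3 -c "
from h import *
need([506,-36,122],-6.2)"
```

```text
t: 5.65
tcp_pos: [507.4, -37.6, 123.1]
tool_rot: [179.5, -0.5, -5.8]
ft_force: [-0.2, 0.3, 0.6]
finger_gap: -0.1
t: 5.95
tcp_pos: [507.5, -38.3, 121.7]
tool_rot: [179.5, -0.5, -5.9]
ft_force: [-0.6, -0.3, 2.3]
finger_gap: 0.1
 shift [-1.7 -2.2 -0.3] turn 0.006 tcp [507.5 -38.3 121.7] [179.5   -0.48  -5.87] F [-0.64 -0.33  2.33] t 5.95 gap 0.1
```

```bash
python3 -m handwheel '[[0,-3,0.2,0,1],[0,-5,0.2,0,1]]';python3 -m handwheel '[[0,-3,0.3,0,1],[0,-5,0.3,0,1]]';python3 -m handwheel '[[0,-3,0.3,0,1],[0,-5,0.3,0,1]]';python3 -m handwheel '[[0,-3,0.2,0,1],[0,-5,0.2,0,1]]'
```

```text
t: 6.15
tcp_pos: [508.0, -33.7, 121.9]
tool_rot: [179.5, -0.5, -5.9]
ft_force: [-1.8, -0.6, 5.9]
finger_gap: 0.2
t: 6.35
tcp_pos: [508.5, -28.8, 121.9]
tool_rot: [179.5, -0.5, -5.9]
ft_force: [-0.4, -0.5, 5.2]
finger_gap: -0.0
t: 6.55
tcp_pos: [509.0, -23.8, 121.8]
tool_rot: [179.5, -0.5, -6.0]
ft_force: [-1.8, -0.9, 6.0]
finger_gap: 0.3
t: 6.75
tcp_pos: [509.6, -18.7, 121.6]
tool_rot: [179.5, -0.5, -6.0]
ft_force: [0.1, -0.6, 0.5]
finger_gap: 0.2
```

```bash
python3 -m handwheel '[[0,0,-8,0,1],[0,-20,-10,0,1],[0,-55,-10,0,1],[0,-71,-6,0,1],[0,-71,-2,0,1],[0,-71,0,0,1]]';python3 -m handwheel '[[0,0,0.3,0,1],[0,0,0.3,0,1]]'; python3 -m handwheel '[[0,-3,0.3,0,1],[0,-5,0.3,0,1]]';python3 -m handwheel '[[0,-3,0.3,0,1],[0,-5,0.3,0,1]]';python3 -m handwheel '[[0,-3,0.3,0,1],[0,-5,0.3,0,1]]'
```

```text
t: 7.35
tcp_pos: [517.1, 51.8, 121.3]
tool_rot: [179.5, -0.5, -5.9]
ft_force: [-4.8, -1.9, 19.3]
finger_gap: -0.2
t: 7.55
tcp_pos: [517.0, 50.7, 121.5]
tool_rot: [179.4, -0.5, -5.9]
ft_force: [-1.8, -1.0, 5.7]
finger_gap: 0.1
t: 7.75
tcp_pos: [517.4, 54.4, 121.8]
tool_rot: [179.4, -0.5, -6.0]
ft_force: [-3.0, -1.0, 8.6]
finger_gap: 0.4
t: 7.95
tcp_pos: [517.7, 58.4, 121.9]
tool_rot: [179.4, -0.5, -6.0]
ft_force: [-2.2, 0.3, 6.5]
finger_gap: -0.2
t: 8.15
tcp_pos: [518.3, 62.6, 121.9]
tool_rot: [179.4, -0.5, -6.1]
ft_force: [-1.9, 0.4, 4.9]
finger_gap: -0.2
```

```bash
python3 -m handwheel '[[0,-3,0.2,0,1],[0,-5,0.2,0,1]]';python3 -m handwheel '[[0,0,-8,0,1],[0,-20,-10,0,1],[0,-55,-10,0,1],[0,-76,-6,0,1],[0,-76,-3,0,1],[0,-76,-2,0,1]]';python3 -m handwheel '[[0,0,1,0,1],[0,0,1.5,0,1],[0,0,1.5,0,1]]'
```

```text
t: 8.35
tcp_pos: [518.8, 67.1, 121.8]
tool_rot: [179.4, -0.5, -6.1]
ft_force: [-1.7, 0.7, 3.7]
finger_gap: -0.0
t: 8.95
tcp_pos: [526.6, 142.6, 122.7]
tool_rot: [179.3, -0.5, -6.0]
ft_force: [-0.3, -0.8, 0.4]
finger_gap: 0.1
t: 9.25
tcp_pos: [526.5, 141.5, 121.7]
tool_rot: [179.3, -0.5, -6.1]
ft_force: [-0.2, 0.3, 4.9]
finger_gap: -0.2
```

```bash
python3 -m handwheel '[[0,-3,0.2,0,1],[0,-5,0.2,0,1]]';python3 -m handwheel '[[0,-3,0.3,0,1],[0,-5,0.3,0,1]]';python3 -m handwheel '[[0,-3,0.3,0,1],[0,-5,0.3,0,1]]';python3 -m handwheel '[[0,-3,0.3,0,1],[0,-5,0.3,0,1]]';python3 -m handwheel '[[0,0,-20,0,1],[0,20,-50,0,0.5],[0,70,-80,0,0],[0,120,-80,0,0],[0,120,-80,0,0]]'; python3 - <<'E'
from h import *
import cv2
need([497.9,-119.7,150],-6.2)
im=cams.get_image("side");cv2.imwrite("pics/side2.png",im)
im=cams.get_image("top");cv2.imwrite("pics/top2.png",im);a=im[170:300,175:345]
cv2.imwrite("pics/crop2.png",cv2.resize(a,None,fx=4,fy=4,interpolation=cv2.INTER_CUBIC))
E
```

```text
t: 9.45
tcp_pos: [526.9, 145.7, 121.9]
tool_rot: [179.3, -0.4, -6.2]
ft_force: [-2.9, 0.1, 6.1]
finger_gap: 0.2
t: 9.65
tcp_pos: [527.4, 150.4, 121.9]
tool_rot: [179.3, -0.4, -6.2]
ft_force: [-1.3, -0.1, 5.8]
finger_gap: -0.3
t: 9.85
tcp_pos: [528.0, 155.2, 121.8]
tool_rot: [179.3, -0.5, -6.2]
ft_force: [-2.1, -0.8, 6.3]
finger_gap: 0.0
t: 10.05
tcp_pos: [528.5, 160.2, 121.5]
tool_rot: [179.3, -0.4, -6.3]
ft_force: [-0.8, 0.2, 2.2]
finger_gap: -0.3
t: 10.55
tcp_pos: [515.2, 37.8, 204.0]
tool_rot: [179.2, -0.6, -6.4]
ft_force: [0.5, 0.5, 0.9]
finger_gap: 58.1
 shift [-1.000e-01  1.577e+02  5.630e+01] turn -0.004 tcp [515.2  37.8 204. ] [179.2   -0.59  -6.42] F [0.46 0.49 0.94] t 10.55 gap 58.1
```

View pics/crop2.png

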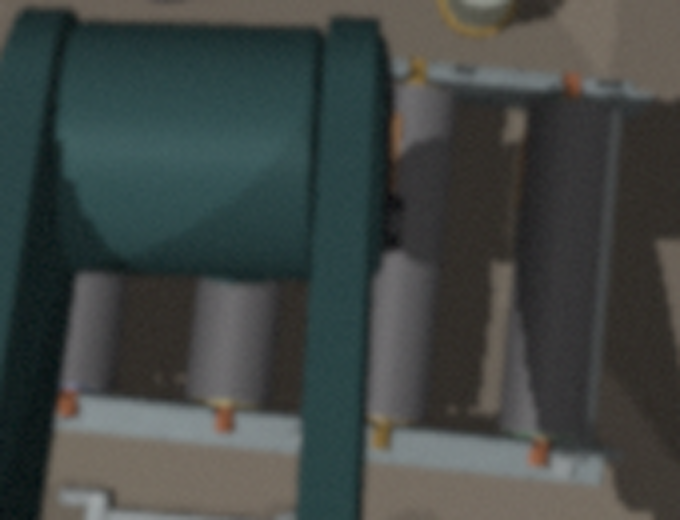

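```bash
python3 -m handwheel '[[0,40,20,0,0.2],[0,85,30,0,0.2],[0,130,40,0,0.2],[0,158,56,0,0.2],[0,158,56,0,0.2],[0,158,56,0,0.2]]' 40; python3 -c "
from h import *
need([497.9,-119.7,75],-6.2)"
```

```text
t: 11.25
tcp_pos: [497.3, -116.3, 147.9]
tool_rot: [179.4, -0.4, -6.5]
ft_force: [-0.1, 0.1, -0.5]
finger_gap: 68.7
 shift [ 0.6  2.6 72.9] turn -0.005 tcp [ 497.3 -116.3  147.9] [179.38  -0.35  -6.49] F [-0.06  0.12 -0.49] t 11.25 gap 68.7
```

```bash
python3 -m handwheel '[[0,3,10,0,0.2],[0,3,22,0,0.2],[0,3,27,0,0.2],[0,3,27,0,0.2]]'; python3 -c "
from h import *
need([497.9,-119.7,75],-6.2)"
```

```text
t: 11.65
tcp_pos: [496.3, -118.6, 119.8]
tool_rot: [179.4, -0.2, -6.4]
ft_force: [-0.8, 0.1, -0.3]
finger_gap: 68.6
 shift [ 1.6  0.5 44.8] turn -0.004 tcp [ 496.3 -118.6  119.8] [179.42  -0.22  -6.44] F [-0.76  0.1  -0.26] t 11.65 gap 68.6
```

```bash
python3 -m handwheel '[[1,1,15,0,0.2],[1,1,30,0,0.2],[1,1,42,0,0.2],[1,1,45,0,0.2],[1,1,45,0,0.2]]'; python3 -m handwheel '[[0,0,0,0,0.3],[0,0,0,0,0.35],[0,0,0,0,0.4],[0,0,0,0,0.5],[0,0,0,0,0.6]]'; python3 -c "
from h import *
need([497.9,-119.7,75],-6.2)"
```

```text
t: 12.15
tcp_pos: [497.1, -119.9, 74.5]
tool_rot: [179.4, -0.2, -6.4]
ft_force: [-0.2, -0.3, -0.0]
finger_gap: 68.4
t: 12.65
tcp_pos: [497.5, -119.5, 75.2]
tool_rot: [179.5, -0.2, -6.4]
ft_force: [0.7, 3.3, 4.7]
finger_gap: 48.9
 shift [0.4 0.2 0.2] turn -0.004 tcp [ 497.5 -119.5   75.2] [179.47  -0.23  -6.45] F [0.66 3.27 4.66] t 12.65 gap 48.9
```

```bash
python3 -m handwheel '[[0,0,-3,0,1],[0,0,-8,0,1],[0,0,-15,0,1],[0,0,-25,0,1],[0,0,-35,0,1],[0,0,-35,0,1]]' 50; python3 - <<'E'
from h import *
import cv2
need([538.9,326.3,180],5.4)
im=cams.get_image("side");cv2.imwrite("pics/side3.png",im)
a=im[140:280,190:390];cv2.imwrite("pics/crop3.png",cv2.resize(a,None,fx=3.5,fy=3.5,interpolation=cv2.INTER_CUBIC))
E
```

```text
t: 13.25
tcp_pos: [498.6, -119.6, 112.0]
tool_rot: [179.4, -0.4, -6.4]
ft_force: [0.4, 0.1, -5.1]
finger_gap: 48.6
 shift [  -9.5 -446.9  -72.7] turn -0.207 tcp [ 498.6 -119.6  112. ] [179.42  -0.42  -6.45] F [ 0.43  0.11 -5.12] t 13.25 gap 48.6
```

View pics/crop3.png

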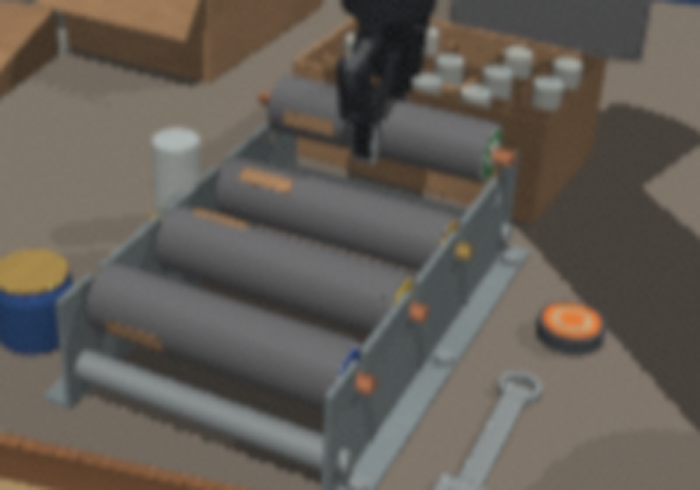

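```bash
python3 - <<'E'
import cv2,numpy as np
for f in("side0","side2","side3"):
    im=cv2.imread(f"pics/{f}.png");h=cv2.cvtColor(im,cv2.COLOR_BGR2HSV)
    m=((h[...,0]>5)&(h[...,0]<18)&(h[...,1]>80)).astype(np.uint8);m[:170]=0;m[245:]=0;m[:,:212]=0;m[:,300:]=0
    n,_,s,c=cv2.connectedComponentsWithStats(m)
    print(f,[(c[i].round(1),s[i,4]) for i in range(1,n) if s[i,4]>8])
a=[cv2.resize(cv2.imread(f"pics/{f}.png")[165:250,205:305],None,fx=4,fy=4,interpolation=cv2.INTER_CUBIC) for f in("side0","side3")]
cv2.imwrite("pics/cmp.png",np.hstack(a))
E
```

```text
side0 [(array([289.4, 172.6]), np.int32(140)), (array([279.1, 179.5]), np.int32(48)), (array([228.5, 228.6]), np.int32(80))]
side2 [(array([289.4, 172.6]), np.int32(140)), (array([278. , 185.8]), np.int32(37)), (array([265.7, 191.1]), np.int32(50)), (array([252.9, 201.8]), np.int32(24)), (array([228.3, 235.7]), np.int32(41))]
side3 [(array([277.7, 174.9]), np.int32(49)), (array([285.9, 184.5]), np.int32(111)), (array([265.6, 191. ]), np.int32(50)), (array([253.1, 201.8]), np.int32(25)), (array([228. , 235.5]), np.int32(41))]
```

View pics/cmp.png

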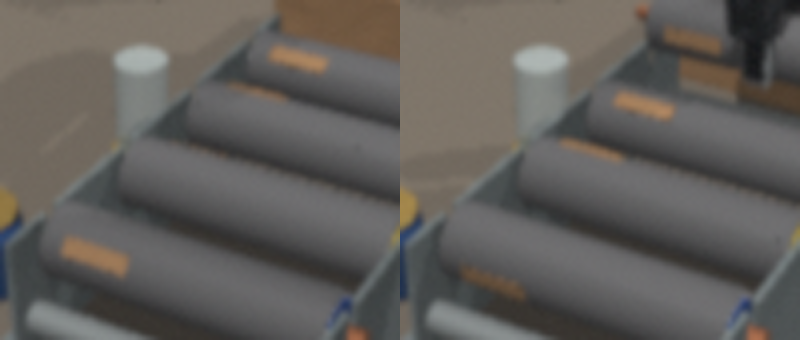

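```bash
python3 -m handwheel '[[0,0,-20,0,1],[0,0,-45,0,1],[0,-20,-65,0,1],[-1,-55,-73,0,1],[-2,-95,-73,0,1],[-3,-135,-73,-0.05,1],[-4,-175,-73,-0.1,1],[-5,-215,-73,-0.15,1],[-6,-255,-73,-0.2,1],[-7,-295,-73,-0.203,1],[-8,-335,-73,-0.203,1],[-9,-375,-73,-0.203,1]]'; python3 -c "
from h import *
need([539,326.3,120],5.2)"
```

```text
t: 14.5
tcp_pos: [530.5, 256.4, 179.9]
tool_rot: [179.3, -0.2, 5.2]
ft_force: [1.8, 0.1, -5.5]
finger_gap: 48.6
 shift [ 14.6 -69.5  59.2] turn -0.0 tcp [530.5 256.4 179.9] [179.35  -0.19   5.19] F [ 1.79  0.05 -5.51] t 14.5 gap 48.6
```

```bash
python3 -m handwheel '[[5,-25,0,0,1],[10,-50,0,0,1],[14,-65,10,0,1],[14,-69,30,0,1],[14,-69,50,0,1],[14,-69,60,0,1],[14,-69,60,0,1],[14,-69,60,0,1]]'; python3 - <<'E'
from h import *
import cv2
need([539,326.3,60],5.2)
im=cams.get_image("side");cv2.imwrite("pics/side4.png",im)
a=im[200:370,110:310];cv2.imwrite("pics/crop4.png",cv2.resize(a,None,fx=3.5,fy=3.5,interpolation=cv2.INTER_CUBIC))
E
```

```text
t: 15.3
tcp_pos: [538.6, 325.3, 119.2]
tool_rot: [179.3, -0.2, 5.2]
ft_force: [0.6, 0.1, -5.0]
finger_gap: 48.6
 shift [ 0.3 -1.7 59.1] turn -0.001 tcp [538.6 325.3 119.2] [179.33  -0.18   5.16] F [ 0.63  0.06 -5.02] t 15.3 gap 48.6
```

View pics/crop4.png

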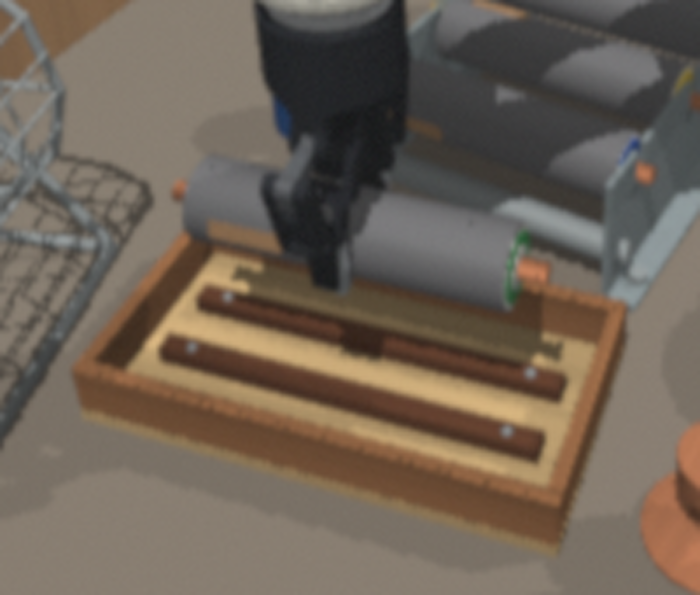

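```bash
python3 -m handwheel '[[0,-1,15,0,1],[0,-1,30,0,1],[0,-1,45,0,1],[0,-1,58,0,1],[0,-1,68,0,1],[0,-1,72,0,1],[0,-1,72,0,1],[0,-1,72,0,1]]'; python3 -c "
from h import *
need([539,326.3,40.2],5.2)"
```

```text
t: 16.15
tcp_pos: [539.8, 326.0, 48.1]
tool_rot: [179.4, -0.3, 5.2]
ft_force: [-0.1, 0.0, -5.7]
finger_gap: 49.1
 shift [-0.8 -0.5  7.9] turn -0.001 tcp [539.8 326.   48.1] [179.38  -0.29   5.17] F [-0.13  0.01 -5.69] t 16.15 gap 49.1
```

```bash
python3 -m handwheel '[[0,0,1.5,0,1],[0,0,3,0,1],[0,0,3,0,1]]';python3 -m handwheel '[[0,0,1,0,1],[0,0,1,0,1]]'
```

```text
t: 16.45
tcp_pos: [539.9, 326.0, 45.3]
tool_rot: [179.4, -0.3, 5.2]
ft_force: [-1.3, -0.1, -5.4]
finger_gap: 48.9
t: 16.65
tcp_pos: [539.9, 326.0, 44.3]
tool_rot: [179.4, -0.3, 5.2]
ft_force: [0.1, -0.4, -4.7]
finger_gap: 48.8
```

```bash
python3 -m handwheel '[[0,0,1,0,1],[0,0,1,0,1]]';python3 -m handwheel '[[0,0,1,0,1],[0,0,1,0,1]]';python3 -m handwheel '[[0,0,1,0,1],[0,0,1,0,1]]'
```

```text
t: 16.85
tcp_pos: [539.8, 325.9, 43.2]
tool_rot: [179.4, -0.3, 5.2]
ft_force: [-0.8, -0.2, -4.7]
finger_gap: 48.8
t: 17.05
tcp_pos: [539.9, 326.0, 42.5]
tool_rot: [179.4, -0.3, 5.2]
ft_force: [-0.6, -1.1, -1.1]
finger_gap: 48.7
t: 17.25
tcp_pos: [540.0, 326.2, 42.4]
tool_rot: [179.4, -0.3, 5.2]
ft_force: [-2.1, 0.5, 4.3]
finger_gap: 48.5
```

```bash
python3 -m handwheel '[[0,0,0,0,0.38],[0,0,0,0,0.32],[0,0,0,0,0.26],[0,0,0,0,0.2],[0,0,0,0,0.2],[0,0,0,0,0.2]]';python3 -m handwheel '[[0,0,-10,0,0.15],[0,0,-30,0,0.15],[0,0,-60,0,0.15],[0,0,-100,0,0.15],[0,0,-140,0,0.15],[0,0,-140,0,0.15]]';python3 -m handwheel '[[-20,0,-10,0,0.15],[-60,40,-40,0,0.15],[-100,90,-40,0,0.15],[-120,140,-40,0,0.15],[-120,190,-40,0,0.15],[-120,240,-40,0,0.15],[-120,290,-40,0,0.15],[-120,340,-40,0,0.15],[-120,390,-40,0,0.15],[-120,440,-40,0,0.15],[-120,490,-40,0,0.15],[-120,490,-40,0,0.15]]'; python3 - <<'E'
from h import *
import cv2
im=cams.get_image("side");cv2.imwrite("pics/side5.png",im)
im=cams.get_image("top");cv2.imwrite("pics/top5.png",im);a=im[145:305,85:345]
cv2.imwrite("pics/crop5.png",cv2.resize(a,None,fx=3,fy=3,interpolation=cv2.INTER_CUBIC))
E
```

```text
t: 17.85
tcp_pos: [540.1, 326.1, 42.3]
tool_rot: [179.4, -0.3, 5.2]
ft_force: [-0.0, 0.9, -0.4]
finger_gap: 68.2
t: 18.45
tcp_pos: [542.8, 329.4, 189.4]
tool_rot: [179.6, -1.0, 5.2]
ft_force: [1.0, 0.6, -0.0]
finger_gap: 72.5
t: 19.65
tcp_pos: [466.9, -173.1, 230.9]
tool_rot: [179.5, -1.0, 5.0]
ft_force: [-0.8, 0.4, -0.1]
finger_gap: 72.5
```

View pics/crop5.png

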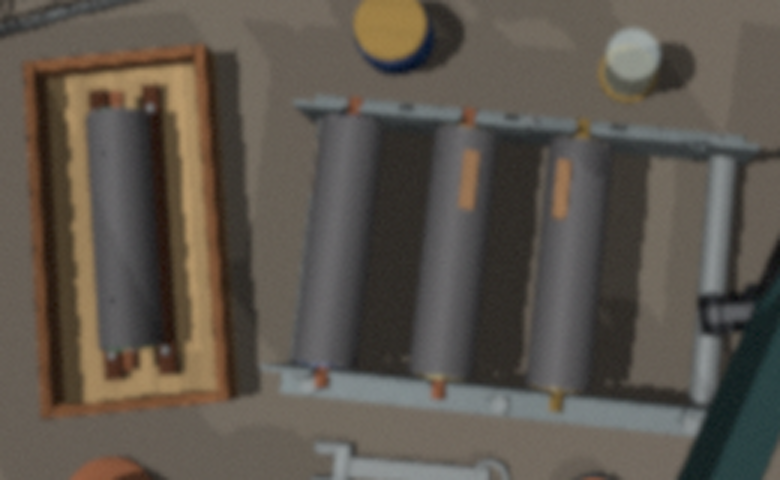

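```bash
python3 - <<'E'
from h import *
np.set_printoptions(precision=1,suppress=True)
C=lambda a:(np.array(a)+.5)/3-.5+[85,145]
r=ray("top",C([(117,98),(129,358),(88,110),(150,110),(100,350),(164,345)]),40)
print(r,(r[0]+r[1])/2,r[2:].mean(0),np.degrees(np.arctan2(*(r[0]-r[1])[1::-1])))
need([0,0,0],0)
E
```

```text
[[645.7 338.3  40. ]
 [435.5 321.9  40. ]
 [636.  361.8  40. ]
 [635.5 310.8  40. ]
 [441.9 345.4  40. ]
 [445.6 294.1  40. ]] [540.6 330.1  40. ] [539.8 328.   40. ] 4.441779720420251
 shift [-454.9 -214.5  220.7] turn 0.086 tcp [ 467.3 -173.1  230.9] [179.5  -1.1   4.9] F [-0.2  1.2  0.3] t 19.75 gap 72.1
```

```bash
python3 - <<'E'
import cv2
im=cv2.imread("pics/side5.png")
a=im[160:350,120:350];cv2.imwrite("pics/crop6.png",cv2.resize(a,None,fx=3.1,fy=3.1,interpolation=cv2.INTER_CUBIC))
E
```

```text
(no output)
```

View pics/crop6.png

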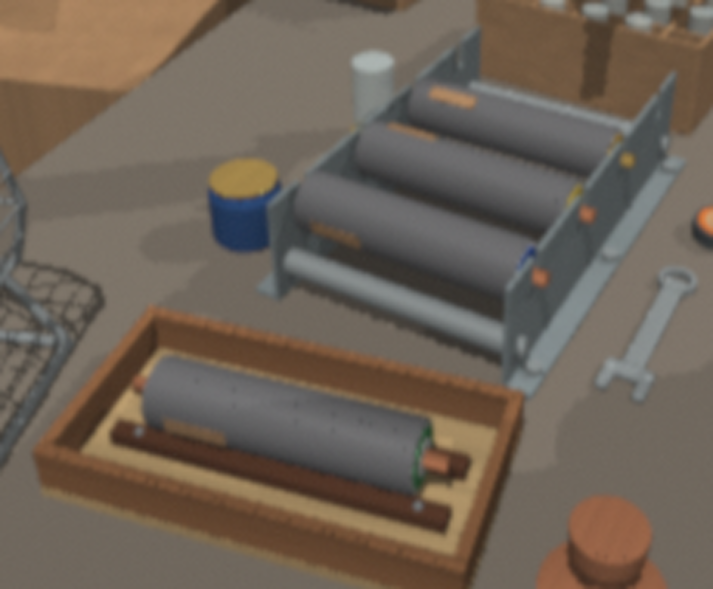

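The side view shows the roller lying between the battens, with both batten ends showing either side of the axle at about (450,462) and (430,515). The three free rollers are in their slots and the arm is clear.

```bash
python3 -m handwheel '[[0,0,0,0,0.15],[0,0,0,0,0.15],[0,0,0,0,0.15]]'; python3 -c "
from bench import ticket
print(ticket.hand_in())"
```

```text
t: 20.05
tcp_pos: [467.1, -171.8, 230.8]
tool_rot: [179.5, -1.0, 5.0]
ft_force: [0.3, -0.7, -0.0]
finger_gap: 72.7
the job is handed in; nothing more can be done
None
```

The dragging roller was the one nearest the carton. It now lies between the battens in the repair tray, and I handed the job in at about 20 s; no verdict was reported.

**Finding it:** I rubbed all four tubes. The one nearest the carton resisted with a steady 3.4 N at about 6.5 N of press. The other three gave about 1 N or less. The labels in the camera pictures showed all four had turned before I lifted anything.

**Placing it:** I lifted the roller straight out level and lowered it until it touched. Touch-down came about 2 mm higher than I expected, and I released it there. The last pictures put its middle within about 2–4 mm of the tray's middle line, depending on which edges I measured. It lay about 1° off the battens, and the side view shows it seated between them.

**Everything else:** The three free rollers are in their slots and nothing else looks disturbed in those pictures. The gripper ended open and clear, with no contact force.

**Close to the limit:** The force on a free roller reached about 19 N once, on the second from the tray, against the 25 N limit. That came from lowering too far before the stroke. The dragging roller saw about 20 N in its first stroke.

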